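# Press the red-dot microtube's lid shut

### The job

The microtube with the red dot on its lid has had its sample: with the fingertips swing its open lid over and press it gently down until it is fully shut, then draw back. Do not pick anything up, do not touch the other tubes in the block (the blue-dot and yellow-dot ones must stay open for their samples), and leave the block and everything else on the desk where they are.

Things in the scene. Friction and masses are not known exactly. Their poses are not given: they have to be found in the camera images.
- tube_red_mid (a point): THE TUBE TO CLOSE: clear microtube with a red dot on its lid, 10 mm across, 41 mm tall shut, about 15 g, standing loose in a well (1.8 mm play all round). Point on its axis, 20 mm above its tip and 28 mm above the desk. z is up along the axis, +y points to the side of the lid's hinge, which is the near side of the block (the robot's side, give or take the yaw).
- tube_red_hinge (a point): middle of the red-dot lid's hinge line, on the tube's rim: 8.7 mm from the tube's axis along its +y, 19 mm above its mid point; the line runs along x
- tube_red_cap (a joint): angle of the red-dot lid (rad): 0 = shut flat on the tube, 1.57 = standing straight up over its hinge, 2.97 = folded right back; starts at 1.15 to 1.65. A stiff hinge without spring: the lid stays where it is left and yields to a few tenths of a newton. It shuts away from the robot, over the tube.
- tube_red_lid (a point): centre of the outer face of the red-dot lid (its top when shut, then 49 mm above the desk); a disc 13 mm across and 2 mm thick, free edge 15 mm from the hinge, with a round red sticker 11 mm across that shows on both faces; z is the outward normal.
- tube_blue_mid (a point): a like tube with a blue dot on its open lid, in another well; point on its axis 28 mm above the desk; turned as the red-dot tube is, to within 20 degrees. To be left alone.
- tube_blue_cap (a joint): angle of the lid of the blue-dot tube, measured as for the red one. Starts between 1.15 and 1.65, to be left so.
- tube_yellow_mid (a point): a like tube with a yellow dot on its open lid, in another well; point on its axis 28 mm above the desk; turned as the red-dot tube is, to within 20 degrees. To be left alone.
- tube_yellow_cap (a joint): angle of the lid of the yellow-dot tube, measured as for the red one. Starts between 1.15 and 1.65, to be left so.
- closed_1_mid (a point): point on the axis, 20 mm above the tip, of a microtube of the same size whose lid is already shut and has no dot (top 49 mm above the desk); it stands in the far right corner well of the block, at (40.5, -51) mm in its frame. To be left alone.
- closed_2_mid (a point): point on the axis, 20 mm above the tip, of a microtube of the same size whose lid is already shut and has no dot (top 49 mm above the desk); it stands in the far left corner well of the block, at (40.5, 51) mm in its frame. To be left alone.
- block: black microtube block, 104 (x) x 128 (y) x 37 mm high, about 0.5 kg, loose on the desk, five rows by six columns of square 14 mm wells about 20 mm apart; origin at the centre of its underside. The three dotted tubes stand at (0, -51), (-20, -10) and (0, 31) mm in its frame, in any order, at least 45 mm apart; their wells' floors are 8 mm above the desk.
- pipette: white pipette lying on the desk left of the block, 220 x 58 x 27 mm, origin at the centre of its underside; bystander
- marker: red-capped marker pen lying on the desk at the left, 135 x 17 x 16 mm, origin at the centre of its underside; bystander
- dish: covered petri dish with pink medium, right of the block, 58 mm across, 15 mm high, origin at the centre of its underside; bystander

How it is judged:
On the way:
1. the fingertips press the red-dot lid down shut (value of joint tube_red_cap below 0.1 rad and contact force between the fingers and tube_red above 0.5 N), for 0.05 s.
At the end, for the whole second after the job is handed in: The red-dot lid is shut (0.1 rad), its tube upright (0.25 rad) and at rest; every tube sits in its well (within 4 mm of the floor); the blue-dot and yellow-dot lids are open (over 1.0 rad); the block is within 15 mm and the pipette, marker and dish within 10 mm of their starts (value of joint tube_red_cap below 0.1 rad and z of each of tube_red_mid, tube_blue_mid, tube_yellow_mid, closed_1_mid, closed_2_mid in the frame of block below 0.032 m and angle between tube_red_mid's own z axis and vertical below 0.25 rad and linear speed of tube_red below 0.02 m/s and value of joint each of tube_blue_cap, tube_yellow_cap above 1 rad and distance of block from where it was at the start of the episode below 0.015 m and distance of each of pipette, marker, dish from where it was at the start of the episode below 0.01 m); the robot touches nothing.
It fails at once if another tube is touched (more than 0.5 N) or its lid is moved (contact force between any of the fingers, the arm and tube_blue above 0.5 N or contact force between any of the fingers, the arm and tube_yellow above 0.5 N or contact force between any of the fingers, the arm and closed_1 above 0.5 N or contact force between any of the fingers, the arm and closed_2 above 0.5 N or value of joint any of tube_blue_cap, tube_yellow_cap below 1 rad or value of joint any of tube_blue_cap, tube_yellow_cap above 1.85 rad).
It fails at once if a tube is lifted in its well (more than 10 mm) (z of any of tube_red_mid, tube_blue_mid, tube_yellow_mid, closed_1_mid, closed_2_mid in the frame of block above 0.038 m).
It fails at once if the tube is pressed harder than 30 N (contact force between the fingers and tube_red above 30 N).
It fails at once if the block is pushed more than 15 mm from its place, or lifted or tipped (distance of block from where it was at the start of the episode above 0.015 m or angle between block's own z axis and vertical above 0.15 rad).
It fails at once if the pipette, the marker or the dish is disturbed (more than 10 mm) (distance of any of pipette, marker, dish from where it was at the start of the episode above 0.01 m).
It also fails if it takes over 32 s, if anything falls off the work surface, if the arm or the gripper's body presses on something with over 40 N, if the wrist force passes 120 N, or if a joint passes its speed limit or range.

### The arm

A 6-joint arm with a two-finger parallel gripper is mounted at the origin on a cart in front of the work surface, level with it; the furniture and walls round the work are solid. World frame = base frame: x ahead of the robot, y to its left, z up, the work surface at z = 0. Lengths are in m, angles in rad, forces in N, time in s.
With the tool pointing down it reaches from about 0.275 to 0.75 m from the base axis. Payload 10.2 kg.
Tool frame: the origin (TCP) lies midway between the tips of the shut fingers; the grasp point (between the pads) lies 19 mm behind it (env.hold_point_z is the distance from the TCP to the grasp point, in m); x points along the fingers, z is the direction in which the jaws open and shut, and the axes are right-handed (so a half turn about x gives the same grasp; the last joint's range is limited). The gripper opens to 85 mm and grips with 20 to 120 N. Pads are 22 mm wide; open, the fingers measure 114 mm over their backs; the gripper's body (76 mm by 85 mm) begins 54 mm behind the grasp point. The pads swing forward as they close: fully open they stand 13 mm farther back than shut.
Start: joints at [-1.357, 0.313, 1.498, -0, 1.331, -0.223], TCP at [0.222, -0.476, 0.231] pointing down, gripper open.
Joint ranges: [-2.94, 2.94], [-0.97, 2.17], [0.19, 2.56], [-1.23, 4.37], [0.02, 3.11], [-2.88, 2.88]. Speed limits (rad/s): [2.39, 2.39, 3.01, 3.14, 3.14, 3.14].

### API

Orientations are given as a unit quaternion [x, y, z, w].
In Python, from bench import env, kinematics, monitor, eyes, job gives the robot as it stands. The module is installed in compiled form; this text tells all that it offers. Calls block until the motion is done:
- env.reach(position, orientation): joint-space move of the TCP to a pose.
- env.movel(position, velocity=0.15, frame=None, guard=None): straight line of the TCP; frame=None keeps the orientation; velocity is the mean speed in m/s. With guard (N) it stops when the force on the tool has changed by that much, and returns True; else False.
- env.set_joints(angles): joint-space move.
- env.release() and env.close_gripper(effort=None): open the fingers fully, or close them until they stop; effort is the grip in N (None keeps the last).
- env.hold(seconds).
- kinematics.ik(position, orientation): joint angles nearest the present ones, or None.
- monitor.sense(): the state.
- eyes.grab_frame(name): name is "side" or "top" or "wrist"; returns a dict with "frame" (420x560x3 uint8, red, green, blue), "mtx" (3x3 intrinsics, pixels), "view" (4x4, takes a point from world to camera coordinates). Camera axes: x right, y down, z forward; pixel columns grow to the right and rows downward; lengths in m; the calibration is good to about 2 mm. A picture is of the moment at which its call begins. There is no depth.
A pose or a line that the arm cannot do raises env.MotionError and nothing moves.
- job.hand_in(): hands the job in, once; it reports no verdict.
The state is a dict: "clock": time; "joints": joint angles; "qvel": joint speeds; "joint_efforts": joint torques, N m; "position": TCP position; "ee_rot": TCP orientation; "contact_force": force on the tool from outside, world axes, zero at the start; "ft_torque": the same for the moment, N m; "finger_gap": opening from 0.0 (shut) to 1.0 (fully open).
Only numpy, scipy, OpenCV 4.12 (cv2) and the standard library are available. Lean on these libraries where they do the work, as an engineer would, in place of code of your own. Each camera call takes 0.05 s, during which the arm holds its last target.

## Working session

There is one attempt and no reset: what is moved stays moved. The work goes in short steps, each a Python script; the robot and the scene stay as the last script left them, time stands still between calls to the robot, and variables do not carry over. Pictures are saved under pics/ and viewed, and the job is handed in when it is done.

```bash
mkdir -p pics
python3 - <<'E'
from bench import env, kinematics, monitor, eyes, job
import cv2, pickle
d={}
for n in ("side","top","wrist"):
    f=eyes.grab_frame(n); d[n]=f
    cv2.imwrite(f"pics/{n}0.png",f["frame"][:,:,::-1]); print(n,f["mtx"].tolist(),f["view"].round(4).tolist())
pickle.dump(d,open("f0.pkl","wb"))
print(monitor.sense(),env.hold_point_z)
E
```

```text
side [[393.1966527232664, 0.0, 281.3588824754483], [0.0, 393.1966527232664, 206.97949786299557], [0.0, 0.0, 1.0]] [[-0.8707, -0.4913, -0.0196, 0.5372], [-0.1839, 0.3625, -0.9137, 0.1266], [0.456, -0.792, -0.406, 0.9336], [0.0, 0.0, 0.0, 1.0]]
top [[405.3229710591401, 0.0, 276.71869162714177], [0.0, 405.3229710591401, 208.83259208559147], [0.0, 0.0, 1.0]] [[0.0219, -0.9997, 0.0064, 0.0798], [-0.9886, -0.0226, -0.1487, 0.5357], [0.1488, -0.003, -0.9889, 1.1787], [0.0, 0.0, 0.0, 1.0]]
wrist [[359.9244691276015, 0.0, 274.83210436087484], [0.0, 359.9244691276015, 209.0317360772076], [0.0, 0.0, 1.0]] [[0.4235, -0.9059, -0.0028, -0.5235], [-0.873, -0.4089, 0.2658, -0.0358], [-0.2419, -0.1101, -0.964, 0.3788], [0.0, 0.0, 0.0, 1.0]]
{'clock': 0.15, 'joints': array([-1.35738717e+00,  3.13336479e-01,  1.49822593e+00,  3.14631024e-06,
        1.33099266e+00, -2.23352192e-01]), 'qvel': array([ 0.00017347, -0.00137978, -0.00187497, -0.00096488,  0.00088655,
        0.00111734]), 'joint_efforts': array([ 1.90140221e-03, -4.12366676e+01, -2.59796262e+01, -1.87229002e-04,
        3.23086024e-03, -1.92492465e-06]), 'position': array([ 0.22205242, -0.4755318 ,  0.23087265]), 'ee_rot': array([ 0.38004299,  0.59668772, -0.37955788,  0.59621045]), 'contact_force': array([-0.56359995, -0.50612091,  0.40075469]), 'ft_torque': array([-0.00747804, -0.01513212,  0.00951478]), 'finger_gap': 1.0046218813332235} 0.0187
```

View pics/top0.png

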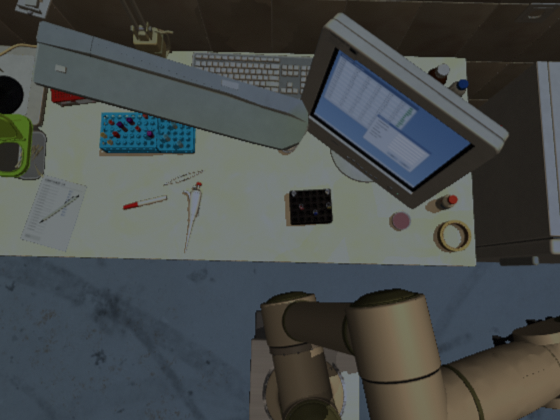

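View pics/side0.png

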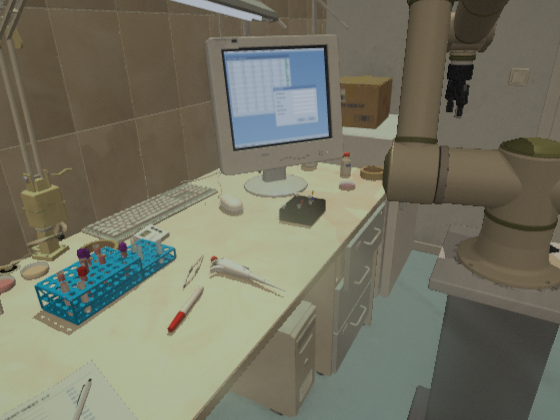

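View pics/wrist0.png

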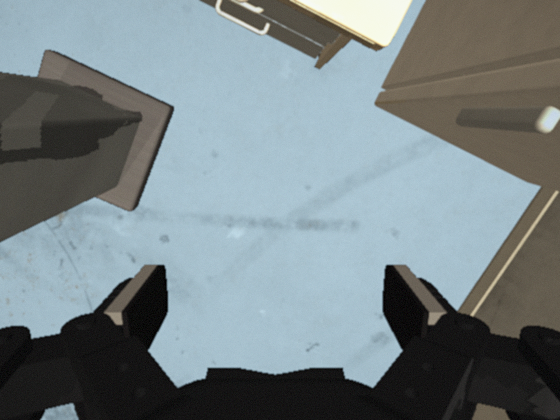

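```bash
cat > h.py <<'E'
import numpy as np, cv2
def ray(f,u,v):
    R=f["view"][:3,:3];t=f["view"][:3,3]
    o=-R.T@t; d=R.T@np.linalg.solve(f["mtx"],[u,v,1.]); return o,d/np.linalg.norm(d)
def plane(f,u,v,z):
    o,d=ray(f,u,v); return o+d*(z-o[2])/d[2]
def tri(l):
    A=np.zeros((3,3));b=np.zeros(3)
    for f,u,v in l:
        o,d=ray(f,u,v);P=np.eye(3)-np.outer(d,d);A+=P;b+=P@o
    p=np.linalg.solve(A,b); return p,[float(np.linalg.norm((np.eye(3)-np.outer(ray(f,u,v)[1],ray(f,u,v)[1]))@(p-ray(f,u,v)[0]))) for f,u,v in l]
def proj(f,p):
    c=f["view"][:3,:3]@np.asarray(p)+f["view"][:3,3]; q=f["mtx"]@c; return q[:2]/q[2]
E
python3 - <<'E'
import pickle,cv2,numpy as np
from h import *
d=pickle.load(open("f0.pkl","rb"))
a=d["top"]["frame"][180:235,280:342,::-1];b=d["side"]["frame"][180:235,270:332,::-1]
im=np.hstack([cv2.resize(np.clip(x.astype(float)*g,0,255).astype(np.uint8),None,fx=6.4,fy=8 if 0 else 6.4,interpolation=cv2.INTER_CUBIC) for x,g in((a,1.8),(b,1.2))])
cv2.imwrite("pics/z0.png",im)
print(plane(d["top"],311,206,.037),plane(d["top"],401,221,.015),plane(d["top"],380,170,.3))
E
```

```text
[ 0.54525169 -0.01148309  0.037     ] [ 0.50861331 -0.28938922  0.015     ] [ 0.59437731 -0.15272227  0.3       ]
```

View pics/z0.png

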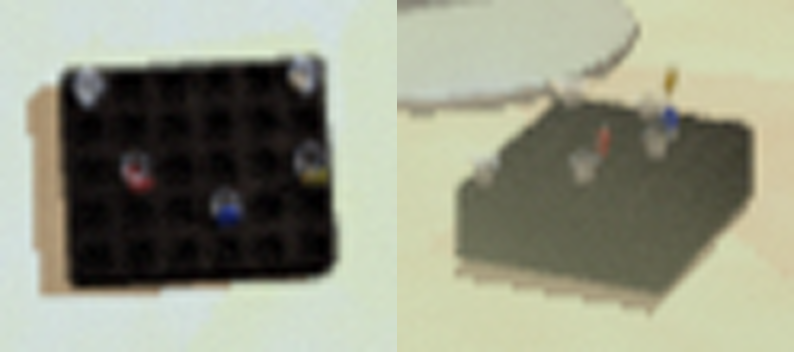

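Run:
```python
from bench import env, kinematics, monitor, eyes, job
from scipy.spatial.transform import Rotation as Ro
import cv2, pickle, numpy as np
from h import *
d=pickle.load(open("f0.pkl","rb"));s=monitor.sense()
R=Ro.from_quat(s["ee_rot"]).as_matrix();print(R.round(3))
V=d["wrist"]["view"];o=-V[:3,:3].T@V[:3,3];print("cam in tool",R.T@(o-s["position"]),"fwd",R.T@V[2,:3],"down",R.T@V[1,:3])
for a in range(-180,180,45):
    c,si=np.cos(np.radians(a)),np.sin(np.radians(a))
    z=np.array([c,si,0]);x=np.array([0,0,-1.]);y=np.cross(z,x)
    M=np.c_[x,y,z];q=Ro.from_matrix(M).as_quat()
    j=kinematics.ik([0.50,0.02,0.2],q);print(a,None if j is None else np.round(j,2), "cam off",M@R.T@(o-s["position"]))
```

```text
[[-0.     0.906  0.423]
 [ 0.001  0.423 -0.906]
 [-1.     0.    -0.001]]
cam in tool [-0.14236758  0.06644546 -0.00049665] fwd [ 0.9639789  -0.26597371 -0.00163176] down [-2.65972429e-01 -9.63980158e-01  9.60398318e-04]
-180 None cam off [ 0.00049665 -0.06644546  0.14236758]
-135 [-0.19  0.29  1.62 -0.    1.24  2.16] cam off [ 0.04733522 -0.04663285  0.14236758]
-90 [-0.19  0.29  1.62 -0.    1.24  1.38] cam off [0.06644546 0.00049665 0.14236758]
-45 [-0.19  0.29  1.62 -0.    1.24  0.59] cam off [0.04663285 0.04733522 0.14236758]
0 [-0.19  0.29  1.62 -0.    1.24 -0.19] cam off [-0.00049665  0.06644546  0.14236758]
45 [-0.19  0.29  1.62 -0.    1.24 -0.98] cam off [-0.04733522  0.04663285  0.14236758]
90 [-0.19  0.29  1.62 -0.    1.24 -1.77] cam off [-0.06644546 -0.00049665  0.14236758]
135 [-0.19  0.29  1.62 -0.    1.24 -2.55] cam off [-0.04663285 -0.04733522  0.14236758]
```

```bash
cat >> h.py <<'E'
from scipy.spatial.transform import Rotation as Ro
def quat(deg,tilt=0):
    a=np.radians(deg);z=np.array([np.cos(a),np.sin(a),0]);x=np.array([0,0,-1.]);return Ro.from_matrix(np.c_[x,np.cross(z,x),z]).as_quat()
E
python3 - <<'E'
from bench import env, kinematics, monitor, eyes, job
import pickle
from h import *
env.close_gripper()
env.reach([0.47,0.02,0.20],quat(-90))
d={}
for n in ("side","top","wrist"):
    f=eyes.grab_frame(n); d[n]=f
cv2.imwrite(f"pics/wrist1.png",d["wrist"]["frame"][:,:,::-1])
pickle.dump(d,open("f1.pkl","wb"))
s=monitor.sense();print(s["clock"],s["position"],s["finger_gap"],s["contact_force"])
E
```

```text
3.0667 [0.47008113 0.01946754 0.1999838 ] -0.0004733975290319886 [-0.02425412 -0.07566884 -0.37150215]
```

View pics/wrist1.png

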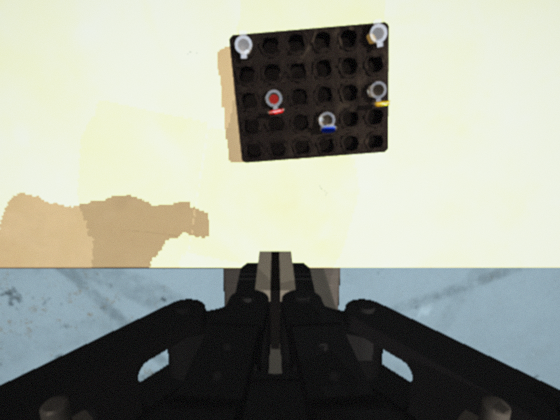

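Run:
```python
from bench import env, kinematics, monitor, eyes, job
import pickle
from h import *
env.movel([0.475,0.02,0.13])
d={}
for n in ("side","top","wrist"):
    f=eyes.grab_frame(n); d[n]=f
cv2.imwrite(f"pics/wrist2.png",d["wrist"]["frame"][:,:,::-1])
pickle.dump(d,open("f2.pkl","wb"))
s=monitor.sense();print(s["clock"],s["position"])
for k in("f1.pkl","f2.pkl"):
    f=pickle.load(open(k,"rb"))["wrist"]; print(proj(f,[.547,.02,.048]))
```

```text
3.8333 [0.47551621 0.01987006 0.13100922]
[274.59071892  95.41061071]
[275.25563562 100.90001242]
```

View pics/wrist2.png

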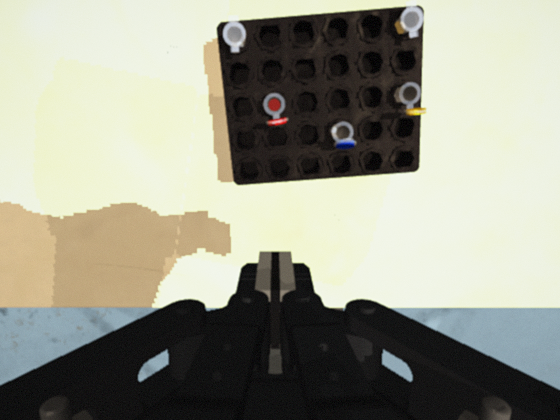

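Run:
```python
import pickle
from h import *
f1=pickle.load(open("f1.pkl","rb"))["wrist"];f2=pickle.load(open("f2.pkl","rb"))["wrist"]
for f in(f1,f2):
    hsv=cv2.cvtColor(f["frame"],cv2.COLOR_RGB2HSV)
    m=(((hsv[...,0]<8)|(hsv[...,0]>172))&(hsv[...,1]>110)&(hsv[...,2]>60)).astype(np.uint8)
    n,l,st,c=cv2.connectedComponentsWithStats(m)
    for i in range(1,n):
        if st[i,4]>5: print(st[i],c[i],plane(f,*c[i],.048),plane(f,*c[i],.056))
    g=f["frame"].max(2); b=(g<75).astype(np.uint8); b[245:]=0
    b=cv2.morphologyEx(b,cv2.MORPH_CLOSE,np.ones((15,15)))
    cs,_=cv2.findContours(b,0,2);k=max(cs,key=cv2.contourArea)
    q=cv2.boxPoints(cv2.minAreaRect(k)); P=np.array([plane(f,*x,.037) for x in q]);print(q.tolist(),P.round(4).tolist(),P.mean(0))
    print([np.linalg.norm(P[i]-P[i-1]) for i in range(4)], [np.degrees(np.arctan2(*(P[i]-P[i-1])[1::-1])) for i in range(4)])
c=f2["frame"][85:150,235:365,::-1];cv2.imwrite("pics/z2.png",cv2.resize(c,None,fx=6,fy=6,interpolation=cv2.INTER_CUBIC))
```

```text
[269  94  10  10  74] [273.56756757  98.35135135] [0.54480525 0.02080174 0.048     ] [0.5445765  0.02076946 0.056     ]
[269 108  15   7  67] [276.         111.47761194] [0.53489376 0.01889482 0.048     ] [0.5349343  0.01891435 0.056     ]
[[229.47666931152344, 35.82402420043945], [386.7033996582031, 22.499713897705078], [397.43927001953125, 149.18310546875], [240.21255493164062, 162.50741577148438]] [[0.5916, 0.055, 0.037], [0.6009, -0.0663, 0.037], [0.5042, -0.0833, 0.037], [0.493, 0.0493, 0.037]] [ 0.54741766 -0.0113415   0.037     ]
[np.float64(0.0987906139941252), np.float64(0.12174706819885579), np.float64(0.098242849554712), np.float64(0.1330909347726983)] [np.float64(3.349327039966674), np.float64(-85.607278040489), np.float64(-170.0340140344102), np.float64(94.82141667341318)]
[268  98  13  13 125] [273.904 104.2  ] [0.54509657 0.02081224 0.048     ] [0.54497145 0.02078964 0.056     ]
[268 117  20   9 108] [277.34259259 121.46296296] [0.53499579 0.01871921 0.048     ] [0.53522878 0.01877082 0.056     ]
[[215.8780517578125, 20.902442932128906], [417.82928466796875, -1.5365676879882812], [436.6341552734375, 167.70730590820312], [234.68292236328125, 190.14633178710938]] [[0.5929, 0.0554, 0.037], [0.6049, -0.0637, 0.037], [0.505, -0.0867, 0.037], [0.4898, 0.0472, 0.037]] [ 0.54817413 -0.01193784  0.037     ]
[np.float64(0.10348658604472499), np.float64(0.11974916453259883), np.float64(0.10253655572663822), np.float64(0.1347696342269493)] [np.float64(4.552431981543428), np.float64(-84.2502346647414), np.float64(-167.05270515767376), np.float64(96.4875764707703)]
```

View pics/z2.png

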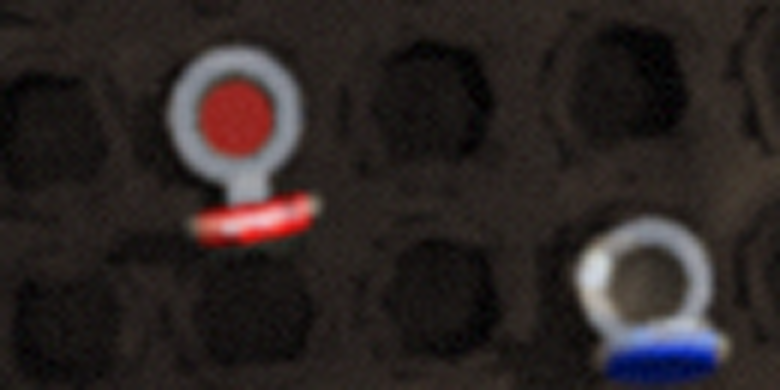

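```bash
cat >> h.py <<'E'
AX=np.array([.5453,.0207]);yaw=np.radians(9.5);U=np.array([-np.cos(yaw),-np.sin(yaw)]);Q=quat(-80.5)
def P(r,z): return np.r_[AX+U*r,z].tolist()
E
cat > snap.py <<'E'
from bench import monitor, eyes
import pickle
from h import *
def snap(k,names=("wrist",)):
    d={n:eyes.grab_frame(n) for n in names}
    pickle.dump(d,open(f"f{k}.pkl","wb"))
    for n in names: cv2.imwrite(f"pics/{n}{k}.png",d[n]["frame"][:,:,::-1])
    s=monitor.sense();print(s["clock"],s["position"].round(4),s["contact_force"].round(2));return d
E
python3 - <<'E'
from bench import env
from snap import *
env.reach(P(30,.10) if 0 else P(.030,.10),Q)
print(env.movel(P(.030,.057),velocity=.05,guard=3))
snap(3)
E
```

```text
False
5.2083 [0.5159 0.0157 0.0573] [-0.26  0.14  0.41]
```

View pics/wrist3.png

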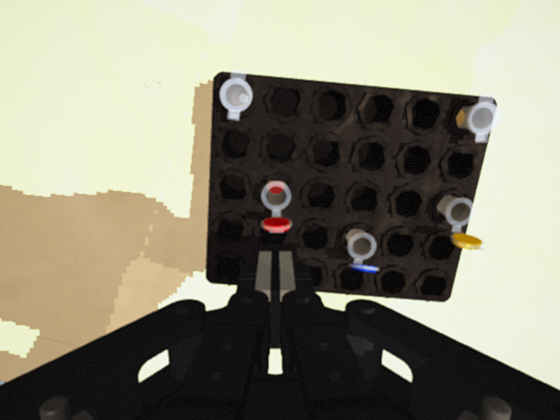

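Run:
```python
from bench import env
from snap import *
print(env.movel(P(.014,.057),velocity=.03,guard=4))
snap(4)
```

```text
False
5.9417 [0.5314 0.0184 0.0569] [-0.95  0.03 -0.1 ]
```

View pics/wrist4.png

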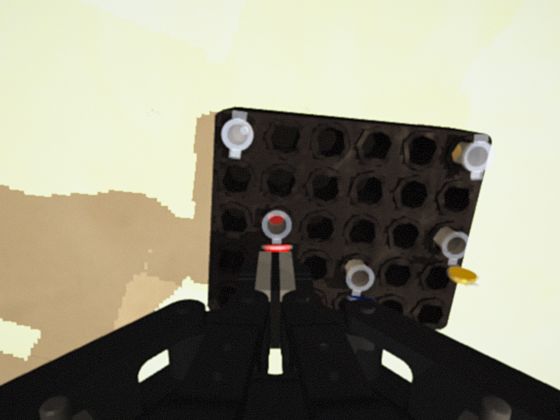

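Run:
```python
from bench import env
from snap import *
print(env.movel(P(.005,.057),velocity=.03,guard=4))
snap(5)
```

```text
False
6.4417 [0.5404 0.0199 0.0569] [-0.1   0.17 -0.08]
```

View pics/wrist5.png

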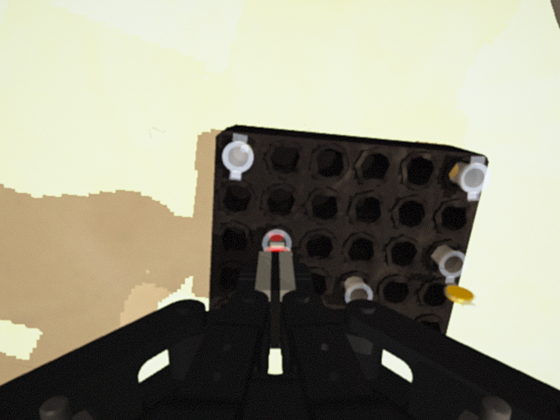

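Run:
```python
from bench import env
from snap import *
print(env.movel(P(-.005,.056),velocity=.03,guard=4))
snap(6)
```

```text
False
6.975 [0.5502 0.0216 0.0559] [0.36 0.8  0.58]
```

View pics/wrist6.png

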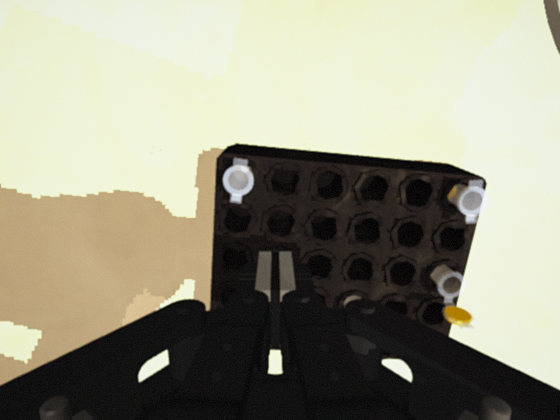

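Run:
```python
from bench import env
from snap import *
print(env.movel(P(-.003,.050),velocity=.02,guard=5));snap(7)
```

```text
False
7.4917 [0.5482 0.0212 0.05  ] [ 0.3  -0.1  -0.32]
```

Run:
```python
from bench import env
from snap import *
print(env.movel(P(-.003,.044),velocity=.01,guard=6))
env.hold(.2); snap(8)
```

```text
True
8.075 [0.5487 0.0211 0.0488] [-1.59  0.25  4.63]
```

Run:
```python
from bench import env
from snap import *
print(env.movel(P(-.002,.044),velocity=.01,guard=6))
env.hold(.3); snap(9)
env.movel(P(-.002,.065),velocity=.05); env.movel(P(.035,.08),velocity=.1)
snap(10,("wrist","top","side"))
```

```text
True
8.6583 [0.5491 0.021  0.0488] [-0.85  0.47  5.28]
9.85 [0.5111 0.015  0.0797] [-0.08 -1.08  0.02]
```

View pics/wrist10.png

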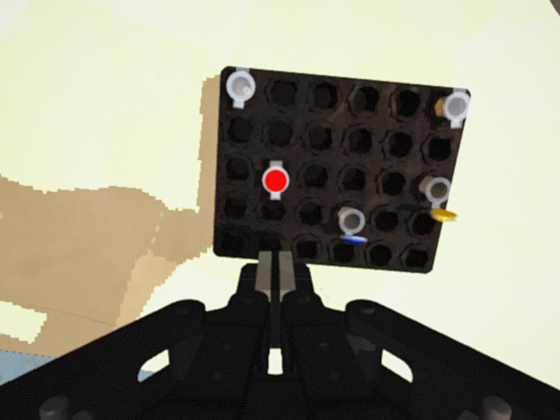

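Run:
```python
from bench import env
from snap import *
env.movel(P(.05,.15),velocity=.15)
d2=snap(11)["wrist"];d1=pickle.load(open("f10.pkl","rb"))["wrist"]
L=[]
for f in(d1,d2):
    hsv=cv2.cvtColor(f["frame"],cv2.COLOR_RGB2HSV)
    m=(((hsv[...,0]<8)|(hsv[...,0]>172))&(hsv[...,1]>110)&(hsv[...,2]>60)).astype(np.uint8)
    k=max(cv2.findContours(m,0,1)[0],key=cv2.contourArea)
    M=cv2.moments(k);c=(M["m10"]/M["m00"],M["m01"]/M["m00"])
    W=np.array([plane(f,*p[0],.049)[:2] for p in k]);h=np.c_[W@U,W@[-U[1],U[0]]];print(c,plane(f,*c,.049),"extent hinge dir/lateral",np.ptp(h,axis=0))
    L.append((f,*c))
print(tri(L))
c=d1["frame"][60:260,200:480,::-1];cv2.imwrite("pics/z11.png",cv2.resize(c,None,fx=2.8,fy=2.8,interpolation=cv2.INTER_CUBIC))
s=pickle.load(open("f10.pkl","rb"))["side"]["frame"][180:235,270:332,::-1];cv2.imwrite("pics/z12.png",cv2.resize(s,None,fx=8,fy=8,interpolation=cv2.INTER_CUBIC))
```

```text
10.525 [0.4956 0.0125 0.1489] [ 0.23  0.06 -0.42]
(275.3609163160355, 180.47639083683964) [0.54354212 0.02055064 0.049     ] extent hinge dir/lateral [0.01043268 0.01030015]
(275.4302222222222, 137.81777777777776) [0.54337563 0.02070948 0.049     ] extent hinge dir/lateral [0.00978581 0.00997334]
(array([0.54330539, 0.02060347, 0.04782531]), [9.228508251411695e-05, 9.228508251413463e-05])
```

View pics/z11.png

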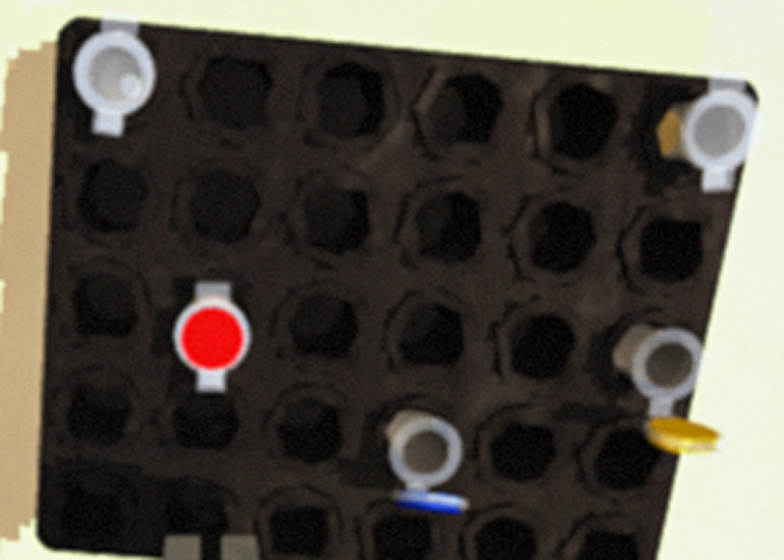

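View pics/z12.png

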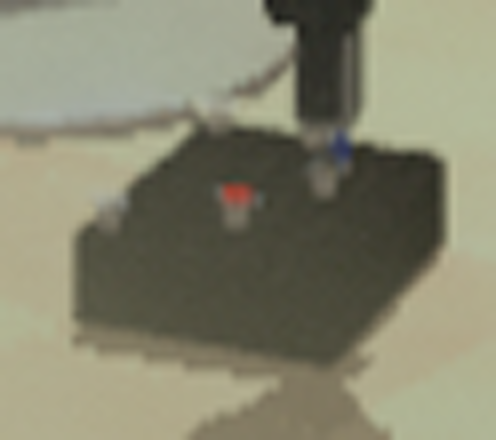

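Run:
```python
from bench import job
job.hand_in()
```

```text
the job is handed in; nothing more can be done
```

I closed the red-dot lid. With the gripper shut, I swung the lid over from the near side and pressed it down twice. I then drew the arm back to 0.15 m above the desk and handed the job in at about 10.5 s. The hand-in gives no verdict, so everything below comes from my own checks.

- **Lid shut:** while pressing, the fingertip stopped at z = 0.0488 m with about 5 N on the tool; a shut lid's top should be at 0.049 m. Afterwards the red dot measured 10.4 × 10.3 mm, so it lies flat, and two wrist views put it at z = 0.0478 m. That is 1.2 mm low but within the 2 mm calibration.
- **Red tube:** the lid's centre now sits about 2 mm nearer the robot than the tube's axis I measured before closing. This fits the 1.8 mm of play in the well, within calibration. The tube looked upright; I did not measure its tilt.
- **Everything else:** the last wrist view shows the blue-dot and yellow-dot lids still open and the two closed tubes in their wells. I judged that the other tubes and the block had not moved by eye only. I did not re-check the pipette, marker and dish, but the arm worked only over the block.

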